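# Fit the taper bushes to their V-belt pulleys

## Robot

A 7-joint arm with a two-finger parallel gripper is mounted at the origin on a cart in front of the work surface, level with it; the furniture and walls round the work are solid. World frame = base frame: x ahead of the robot, y to its left, z up, the work surface at z = 0. Lengths are in m, angles in rad, forces in N, time in s.
With the tool pointing down it reaches from about 0.425 to 0.875 m from the base axis. Payload 4.7 kg.
Tool frame: the origin (TCP) lies midway between the tips of the shut fingers; the grasp point (between the pads) lies 19 mm behind it; z points along the fingers, y is the line along which they close (so a half turn about z gives the same grasp; the last joint's range is limited). The gripper opens to 85 mm and grips with 20 to 120 N. Pads are 22 mm wide; open, the fingers measure 114 mm over their backs; the gripper's body (76 mm by 85 mm) begins 54 mm behind the grasp point. The pads swing forward as they close: fully open they stand 13 mm farther back than shut.
Start: joints at [-1.128, 0.321, -0.07, 1.45, 0.023, 1.371, -0.057], TCP at [0.27, 0.591, 0.231] pointing down, gripper open.
Joint ranges: [-2.86, 2.86], [-0.3, 2.09], [-1.38, 1.24], [0.06, 2.45], [-1.56, 4.7], [0.09, 2.05], [-2.69, 2.69]. Speed limits (rad/s): [2.57, 2.57, 3.14, 3.14, 3.14, 3.14, 3.14].

## Interface

Orientations are given as a unit quaternion [w, x, y, z].
In Python, from bench import monitor, vision, job gives the robot as it stands. The module is installed in compiled form; this text tells all that it offers.
- The arm moves only by the shell command python3 -m creep 'ROWS' [FORCE]. ROWS is JSON, one flat list of numbers, 7 for each row, row after row: the shift along the tool's x, y, z each as a share of 200 mm, from -1 to 1, then the turn, a rotation vector about the tool's x, y, z each as a share of pi/2 rad, from -1 to 1, then the opening, from -1 (shut) to 1 (fully open). In form: [dx, dy, dz, ax, ay, az, gripper, dx, dy, dz, ax, ay, az, gripper, ...]. A call has 1 to 12 rows; each row shifts and turns the commanded pose from where the row before left it, along the tool's axes as they then stand; what a row does not reach is not made up. A row lasts 1/10 s, in which the tool goes at most 50 mm and 8.59 degrees, less where a joint would pass 70% of its speed; a pose out of reach is approached as far as the arm can. A call with a number of a shift or a turn outside -1 to 1 is refused whole. A call with a gripper value outside its range is refused whole. The fingers move at their own pace and stop on an object; FORCE is the grip in N (left out, the last holds). Time passes only in rows, so rows that do not move let the fingers close. It gives the time, the measured TCP pose, the force, the opening and the grip force at its end, in the units of the state.
- monitor.state(): the state, without advancing time (a new reading comes with each control period).
- vision.grab_frame(name): name is "side" or "top"; returns (picture, depth): 480x640x3 uint8, blue, green, red; 480x640 float32, m along the optical axis (not along the pixel's ray), 0 where there is no reading.
- vision.camera_info(name): a dict with "intrinsics" (3x3 intrinsics, pixels), "R" (3x3) and "t" (3): a world point X has camera coordinates R X + t. Camera axes: x right, y down, z forward; pixel columns grow to the right and rows downward; lengths in m; the calibration is good to about 2 mm. A picture is of the moment at which its call begins. camera_info takes no time and is no camera call.
- job.close_job(): hands the job in; it is judged then, once.
The state is a dict: "time_s": time; "joint_positions": joint angles; "joint_vel": joint speeds; "joint_efforts": joint torques, N m; "tcp_pos": TCP position; "orientation": TCP orientation; "contact_force": force on the tool from outside, world axes, zero at the start; "wrist_torque": the same for the moment, N m; "gripper_width": finger opening in m; "gripper_force": force on a finger pad.
Only numpy, scipy, OpenCV 4.12 (cv2) and the standard library are available. Lean on these libraries where they do the work, as an engineer would, in place of code of your own. Each camera call takes 0.05 s, during which the arm holds its last target. There are 200 camera calls.

## Task

Four V-belt pulleys lie on the bench waiting for their flanged taper bushes. Drop each flanged bush, narrow end first, into the pulley whose bore it fits, small to small and large to large, and see that it goes fully home with its flange flat on the hub face. Leave the two plain spacer sleeves, which have no flange, standing where they are.

Things in the scene. Friction and masses are not known exactly. Their poses are not given: they have to be found in the camera images.
- bush_a_mid (a point): Centre, 17 mm above the foot, of the smallest of four flanged taper bushes: bright steel, 34 mm high, standing on its narrow end, z up. Round flange on top, 38 mm across and 10 mm thick (24 to 34 mm above the foot), with three small screw holes, a slit and a 10 mm shaft bore; tapered barrel below it, 24 mm across under the flange, 17 mm at the foot. Fits pulley_a.
- bush_b_mid (a point): Centre, 17 mm above the foot, of the second smallest of four flanged taper bushes: bright steel, 34 mm high, standing on its narrow end, z up. Round flange on top, 46 mm across and 10 mm thick (24 to 34 mm above the foot), with three small screw holes, a slit and a 14 mm shaft bore; tapered barrel below it, 31 mm across under the flange, 23 mm at the foot. Fits pulley_b.
- bush_c_mid (a point): Centre, 17 mm above the foot, of the second largest of four flanged taper bushes: bright steel, 34 mm high, standing on its narrow end, z up. Round flange on top, 54 mm across and 10 mm thick (24 to 34 mm above the foot), with three small screw holes, a slit and a 19 mm shaft bore; tapered barrel below it, 39 mm across under the flange, 30 mm at the foot. Fits pulley_c.
- bush_d_mid (a point): Centre, 17 mm above the foot, of the largest of four flanged taper bushes: bright steel, 34 mm high, standing on its narrow end, z up. Round flange on top, 62 mm across and 10 mm thick (24 to 34 mm above the foot), with three small screw holes, a slit and a 24 mm shaft bore; tapered barrel below it, 47 mm across under the flange, 38 mm at the foot. Fits pulley_d.
- pulley_a: The smallest of four grey cast V-belt pulleys lying flat, fixed; 72 mm outside. Origin under its centre on the bench, z up. Bright hub face 25 mm up, 40 mm across, rim 21.5 mm up; tapered through bore 27 mm across at the hub face (mouth chamfer to 30 mm), 20 mm at the bench. Takes bush_a: when home the flange lies on the hub face, bush centre 18 mm above this origin.
- pulley_b: The second smallest of four grey cast V-belt pulleys lying flat, fixed; 80 mm outside. Origin under its centre on the bench, z up. Bright hub face 25 mm up, 48 mm across, rim 21.5 mm up; tapered through bore 34 mm across at the hub face (mouth chamfer to 37 mm), 26 mm at the bench. Takes bush_b: when home the flange lies on the hub face, bush centre 18 mm above this origin.
- pulley_c: The second largest of four grey cast V-belt pulleys lying flat, fixed; 88 mm outside. Origin under its centre on the bench, z up. Bright hub face 25 mm up, 56 mm across, rim 21.5 mm up; tapered through bore 42 mm across at the hub face (mouth chamfer to 45 mm), 33 mm at the bench. Takes bush_c: when home the flange lies on the hub face, bush centre 18 mm above this origin.
- pulley_d: The largest of four grey cast V-belt pulleys lying flat, fixed; 96 mm outside. Origin under its centre on the bench, z up. Bright hub face 25 mm up, 64 mm across, rim 21.5 mm up; tapered through bore 50 mm across at the hub face (mouth chamfer to 53 mm), 41 mm at the bench. Takes bush_d: when home the flange lies on the hub face, bush centre 18 mm above this origin.
- sleeve_1_mid (a point): Centre, 18 mm up, of a plain steel spacer sleeve, 32 mm across and 36 mm high, standing on end, z up: straight tube, no flange. Not part of the job. Beware of the work lamp: its elbow hangs 0.41 m above the bench at x 0.69, y -0.19 m, its mast stands behind it.
- sleeve_2_mid (a point): Centre, 14 mm up, of a plain steel spacer sleeve, 43 mm across and 28 mm high, standing on end, z up: straight tube, no flange. Not part of the job. Beware also of the bench vise (x 0.37 to 0.65, y -0.17 to 0.02 m, 165 mm high): one pulley lies to its right, everything else to its left.

How it is judged:
By the outcome, as a careful person would: the job done as asked, in the order asked, and still so for the second after the job is handed in, with the robot touching nothing.
It also fails if it takes over 115 s, if anything falls off the work surface, if the arm or the gripper's body presses on something with over 40 N, if the wrist force passes 120 N, or if a joint passes its speed limit or range.

## Working session

There is one attempt and no reset: what is moved stays moved. The work goes in short steps, Python scripts to look and compute and a shell command to move; the robot and the scene stay as the last step left them, time stands still between calls to the robot, and variables do not carry over. Pictures are saved under pics/ and viewed, at most 15 in all, crops included, and the job is handed in when it is done.

```bash
mkdir -p pics; python3 - <<'E'
from bench import monitor, vision
import cv2,numpy as np
s=monitor.state();print({k:np.round(v,3) for k,v in s.items()})
for n in("side","top"):
    p,d=vision.grab_frame(n);cv2.imwrite(f"pics/{n}0.png",p);np.savez(f"{n}0.npz",p=p,d=d)
    c=vision.camera_info(n);print(n,c,-np.array(c["R"]).T@c["t"])
E
```

```text
{'time_s': np.float64(0.0), 'joint_positions': array([-1.128,  0.322, -0.07 ,  1.452,  0.023,  1.371, -0.057]), 'joint_vel': array([ 0.001,  0.   , -0.001, -0.001,  0.   , -0.003,  0.001]), 'joint_efforts': array([-0.0000e+00, -4.9358e+01, -3.8200e-01, -3.1433e+01,  1.3000e-02,
        1.1000e-02,  0.0000e+00]), 'tcp_pos': array([0.27 , 0.591, 0.23 ]), 'orientation': array([-0.   ,  0.213,  0.977, -0.001]), 'contact_force': array([-0.078,  1.162, -0.026]), 'wrist_torque': array([-0.081,  0.053,  0.027]), 'gripper_force': np.float64(0.0), 'gripper_width': np.float64(0.086)}
side {'intrinsics': array([[545.94632797,   0.        , 314.98106248],
       [  0.        , 545.94632797, 249.54588317],
       [  0.        ,   0.        ,   1.        ]]), 'R': array([[-0.97514002, -0.22118043, -0.01345972],
       [-0.08656413,  0.43615077, -0.89570037],
       [ 0.20398186, -0.87226815, -0.44445436]]), 't': array([0.51582714, 0.01924583, 1.13867134])} [0.27240139 1.09892352 0.53026883]
top {'intrinsics': array([[599.44576628,   0.        , 309.75495117],
       [  0.        , 599.44576628, 240.46563196],
       [  0.        ,   0.        ,   1.        ]]), 'R': array([[-0.00465606, -0.99998253, -0.00364289],
       [-0.99668473,  0.00493656, -0.08121067],
       [ 0.08122724,  0.00325269, -0.9966903 ]]), 't': array([0.10159521, 0.49949255, 1.49672473])} [0.37673482 0.09425928 1.53270525]
```

View pics/top0.png

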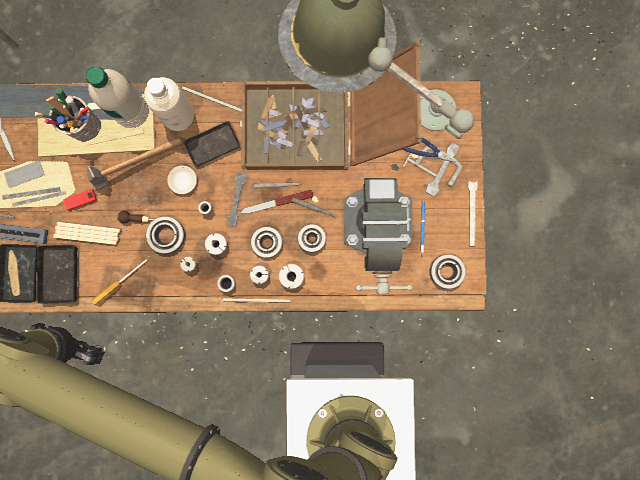

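View pics/side0.png

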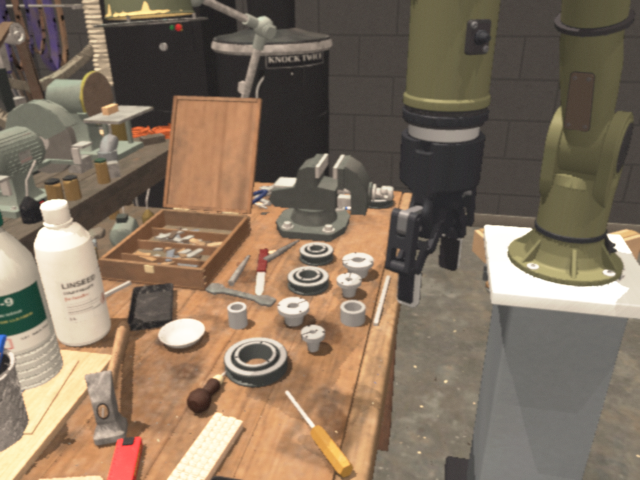

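The top view shows pulleys near (165,235), (267,242), (312,238) and (448,271). The bushes are near (215,243), (188,264), (260,274) and (291,276), and the sleeves near (205,208) and (227,284). The side view agrees. Next I measure them with a height mask.

```bash
cat >h.py <<'E'
import numpy as np,cv2
from bench import vision,monitor
def cloud(n,d):
    c=vision.camera_info(n);K=np.array(c["intrinsics"]);R=np.array(c["R"]);t=np.array(c["t"])
    v,u=np.mgrid[:480,:640]
    X=np.stack([(u-K[0,2])/K[0,0]*d,(v-K[1,2])/K[1,1]*d,d],-1)
    return (X-t)@R
def ray(n,u,v,z):
    c=vision.camera_info(n);K=np.array(c["intrinsics"]);R=np.array(c["R"]);C=-R.T@np.array(c["t"])
    r=R.T@np.linalg.solve(K,[u,v,1]);return C+r*(z-C[2])/r[2]
E
python3 - <<'E'
from h import *
f=np.load("top0.npz");p,d=f["p"],f["d"];W=cloud("top",d)
for nm,u,v in [("pd",165,235),("p2",267,242),("p3",312,238),("p4",448,271),("b1",215,243),("b2",188,264),("b3",260,274),("b4",291,276),("s1",205,208),("s2",227,284)]:
    z=W[v-22:v+23,u-22:u+23,2];m=((z>.010)&(z<.06)).astype(np.uint8)
    k,l,st,ce=cv2.connectedComponentsWithStats(m)
    i=min(range(1,k),key=lambda i:np.hypot(*(ce[i]-22))+(st[i,4]<20)*99)
    c,_=cv2.findContours((l==i).astype(np.uint8),cv2.RETR_EXTERNAL,cv2.CHAIN_APPROX_NONE)
    (x,y),r=cv2.minEnclosingCircle(c[0]);zt=np.percentile(z[l==i],90)
    print(nm,np.round([x+u-22,y+v-22,r],1),"ztop",round(zt,4),"xyz",np.round(ray("top",x+u-22,y+v-22,zt),4),"dia mm",round(2*(r+.5)*1.5/.599,1))
cv2.imwrite("pics/crop.png",cv2.resize(p[195:305,140:340],None,fx=4,fy=4,interpolation=cv2.INTER_CUBIC))
E
```

```text
pd [164.  235.2  19.6] ztop 0.0278 xyz [0.5146 0.4668 0.0278] dia mm 100.6
p2 [266.  242.   15.8] ztop 0.0272 xyz [0.4961 0.2094 0.0272] dia mm 81.7
p3 [311.1 237.9  14.3] ztop 0.0275 xyz [0.5059 0.0957 0.0275] dia mm 74.0
p4 [447.3 271.   18. ] ztop 0.0276 xyz [ 0.4209 -0.2452  0.0276] dia mm 92.6
b1 [215.3 243.6  10.9] ztop 0.0386 xyz [0.4919 0.3355 0.0386] dia mm 56.9
b2 [187.5 263.9   7.8] ztop 0.0383 xyz [0.4413 0.4045 0.0383] dia mm 41.5
b3 [258.6 273.8   9.6] ztop 0.0389 xyz [0.4159 0.2268 0.0389] dia mm 50.7
b4 [290.7 275.9  12.4] ztop 0.0388 xyz [0.4102 0.147  0.0388] dia mm 64.5
s1 [204.8 207.8   7. ] ztop 0.0397 xyz [0.5821 0.3624 0.0397] dia mm 37.6
s2 [225.7 283.1   8.9] ztop 0.0316 xyz [0.3932 0.3098 0.0316] dia mm 47.2
```

View pics/crop.png

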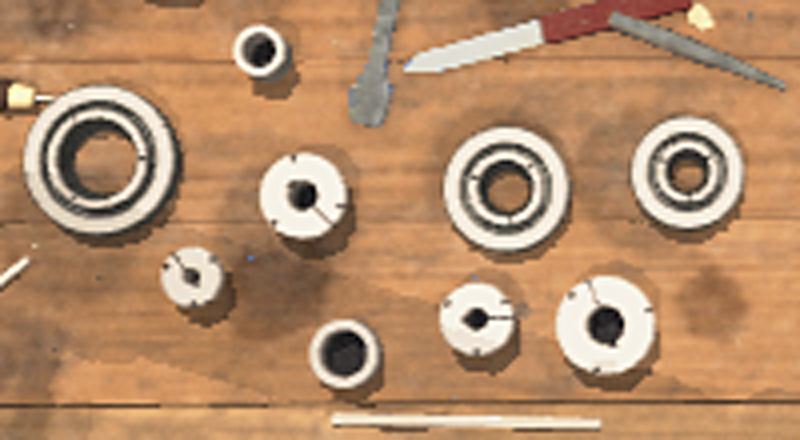

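The crop shows two sizes running clearly: pulleys d, b, a left to right, with c right of the vise. The bushes are c (302,196), a (193,277), b (478,319) and d (605,325). First I turn the tool so the closing axis sits at a 36° yaw, which clears all the neighbours.

```bash
cat >go.py <<'E'
import sys,numpy as np
from scipy.spatial.transform import Rotation as Ro
from bench import monitor
s=monitor.state();q=s["orientation"];R=Ro.from_quat([q[1],q[2],q[3],q[0]]).as_matrix()
p=np.array(s["tcp_pos"]);print("t",s["time_s"],"p",p.round(4),"yaw",round(float(np.degrees(np.arctan2(R[1,1],R[0,1]))),2),"zax",R[:,2].round(4),"w",round(float(s["gripper_width"]),4))
a=[float(x) for x in sys.argv[1:]]
for i in range(0,len(a),3):
    d=np.array(a[i:i+3])-p;n=int(np.ceil(np.linalg.norm(d)/.049));t=R.T@d/.2
    print(a[i:i+3],"rows",n,"each",(t/max(n,1)).round(4),"total",t.round(4));p=np.array(a[i:i+3])
E
python3 -m creep '[0,0,0,0,0,0.082,1, 0,0,0,0,0,0.082,1, 0,0,0,0,0,0.082,1, 0,0,0,0,0,0.081,1]' 60
python3 go.py .4415 .4054 .15 .4415 .4054 .024
```

```text
time_s: 0.5
tcp_pos: [0.2702, 0.5908, 0.2307]
orientation: [0.0, 0.456, 0.89, -0.001]
contact_force: [0.2, 0.7, -0.5]
gripper_width: 0.0853
gripper_force: 0.0
t 0.5 p [0.2702 0.5908 0.2307] yaw 35.7 zax [-4.e-04 -1.e-03 -1.e+00] w 0.0853
[0.4415, 0.4054, 0.15] rows 6 each [-0.2088  0.0258  0.0673] total [-1.2525  0.1549  0.4041]
[0.4415, 0.4054, 0.024] rows 3 each [1.0e-04 2.0e-04 2.1e-01] total [4.0e-04 6.0e-04 6.3e-01]
```

```bash
python3 -m creep '[-0.209,0.026,0.067,0,0,0,1, -0.209,0.026,0.067,0,0,0,1, -0.209,0.026,0.067,0,0,0,1, -0.209,0.026,0.067,0,0,0,1, -0.209,0.026,0.067,0,0,0,1, -0.208,0.025,0.067,0,0,0,1, 0,0,0.15,0,0,0,1, 0,0,0.15,0,0,0,1, 0,0,0.1,0,0,0,1, 0,0,0,0,0,0,1]' 60
python3 go.py .4415 .4054 .024
python3 - <<'E'
from h import *
p,d=vision.grab_frame("side");a=p[230:430,200:430]
q,d=vision.grab_frame("top");b=q[210:310,150:250]
cv2.imwrite("pics/s1.png",np.hstack([cv2.resize(a,(460,400)),cv2.resize(b,(340,400))]))
E
```

```text
time_s: 1.5
tcp_pos: [0.4405, 0.4044, 0.0671]
orientation: [-0.001, 0.454, 0.891, -0.004]
contact_force: [-0.2, 0.9, -0.5]
gripper_width: 0.0855
gripper_force: 0.0
t 1.5 p [0.4405 0.4044 0.0671] yaw 35.99 zax [-0.0052 -0.0054 -1.    ] w 0.0855
[0.4415, 0.4054, 0.024] rows 1 each [0.0014 0.0086 0.2156] total [0.0014 0.0086 0.2156]
```

View pics/s1.png

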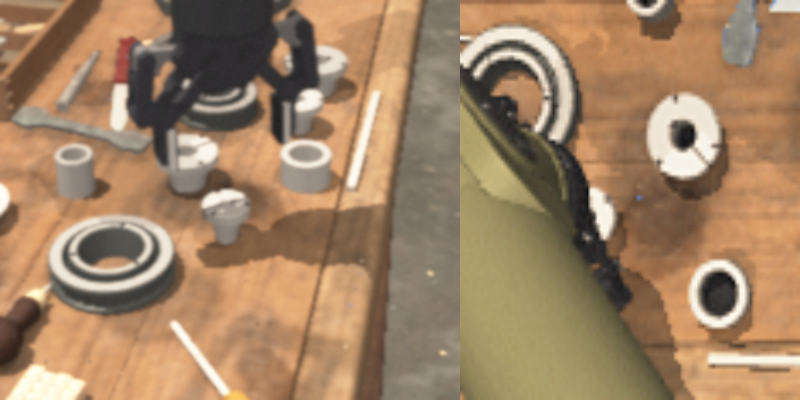

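The tips straddle bush a (mid about crop (225,200) in the side view). Next I descend and grip.

```bash
python3 -m creep '[0.001,0.004,0.108,0,0,0,1, 0.001,0.004,0.107,0,0,0,1, 0,0,0,0,0,0,1, 0,0,0,0,0,0,-1, 0,0,0,0,0,0,-1, 0,0,0,0,0,0,-1, 0,0,0,0,0,0,-1, 0,0,0,0,0,0,-1, 0,0,0,0,0,0,-1, 0,0,0,0,0,0,-1]' 60
python3 go.py .4415 .4054 .024 .4415 .4054 .12 .5059 .0957 .12
```

```text
time_s: 2.6
tcp_pos: [0.4528, 0.4166, 0.0396]
orientation: [0.004, 0.454, 0.891, 0.013]
contact_force: [3.6, 3.5, 33.5]
gripper_width: 0.0002
gripper_force: 21.9
t 2.6 p [0.4528 0.4166 0.0396] yaw 35.99 zax [ 0.019   0.0192 -0.9996] w 0.0002
[0.4415, 0.4054, 0.024] rows 1 each [-0.0123 -0.0809  0.0761] total [-0.0123 -0.0809  0.0761]
[0.4415, 0.4054, 0.12] rows 2 each [ 0.001   0.0064 -0.2399] total [ 0.0021  0.0128 -0.4798]
[0.5059, 0.0957, 0.12] rows 7 each [-0.206  -0.0928 -0.0034] total [-1.442  -0.6493 -0.0236]
```

```bash
python3 -m creep '[0,0,-0.1,0,0,0,-1, 0,0,-0.2,0,0,0,1, 0,0,-0.1,0,0,0,1, 0,0,0,0,0,0,1, 0,0,0,0,0,0,1]' 60
python3 go.py .4415 .4054 .024
python3 - <<'E'
from h import *
p,d=vision.grab_frame("side");a=p[230:430,200:430]
q,d=vision.grab_frame("top");b=q[210:310,150:250]
cv2.imwrite("pics/s2.png",np.hstack([cv2.resize(a,(460,400)),cv2.resize(b,(340,400))]))
E
```

```text
time_s: 3.1
tcp_pos: [0.4439, 0.4081, 0.1086]
orientation: [0.0, 0.454, 0.891, 0.001]
contact_force: [-0.0, -1.0, -0.5]
gripper_width: 0.0583
gripper_force: 0.0
t 3.1 p [0.4439 0.4081 0.1086] yaw 36.0 zax [ 9.0e-04  1.1e-03 -1.0e+00] w 0.0583
[0.4415, 0.4054, 0.024] rows 2 each [-0.002  -0.0092  0.2114] total [-0.0041 -0.0183  0.4228]
```

View pics/s2.png

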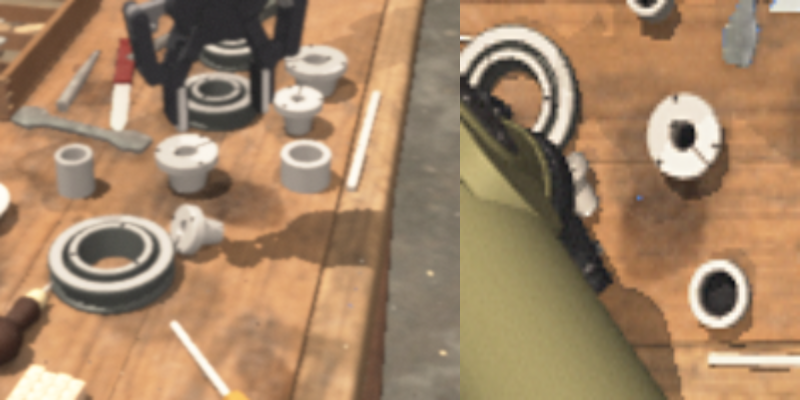

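Bush a toppled and now lies by pulley d at crop (195,230). The shallow tip grip was too weak for its narrow foot. I'll take the stable ones first with a deeper grip, after checking the positions against the side camera.

```bash
python3 - <<'E'
from h import *
f=np.load("side0.npz");W=cloud("side",f["d"]).reshape(-1,3)
# bias of bench height in each view
T=cloud("top",np.load("top0.npz")["d"]).reshape(-1,3)
for n,x,y,D,h in [("pd",.5146,.4668,.096,.0215),("pb",.4961,.2094,.08,.0215),("pa",.5059,.0957,.072,.0215),("ba",.4413,.4045,.038,.034),("bb",.4159,.2268,.046,.034),("bc",.4919,.3355,.054,.034),("bd",.4102,.147,.062,.034),("s1",.582,.362,.032,.036),("s2",.393,.31,.043,.028)]:
    o=[n]
    for C in(W,T):
        m=(np.hypot(C[:,0]-x,C[:,1]-y)<D/2+.012);P=C[m]
        z0=np.median(P[P[:,2]<.012,2]) if (P[:,2]<.012).any() else 0
        Q=P[(P[:,2]>z0+h-.004)&(P[:,2]<z0+h+.012)][:,:2]
        (c,r)=cv2.minEnclosingCircle(Q.astype(np.float32))
        o+=[np.round(c,4),round(r*2000,1),round(float(z0),4)]
    print(*o)
E
```

```text
pd [0.5165 0.4671] 98.1 -0.0003 [0.5166 0.4677] 97.1 0.0019
pb [0.4967 0.2092] 84.4 -0.0 [0.497  0.2101] 79.9 0.0015
pa [0.5038 0.0949] 78.3 0.0003 [0.5066 0.0959] 72.3 0.0011
ba [0.4415 0.4057] 40.4 -0.0017 [0.4416 0.4055] 38.4 0.0009
bb [0.4146 0.2264] 52.1 -0.0015 [0.4146 0.2277] 46.4 0.0009
bc [0.4913 0.3371] 57.4 -0.0016 [0.4919 0.3365] 54.9 0.0009
bd [0.4088 0.1467] 65.3 -0.0017 [0.4101 0.1471] 61.9 0.0011
s1 [0.5831 0.3645] 34.4 -0.0011 [0.5836 0.3647] 32.6 0.0012
s2 [0.394  0.3105] 45.6 -0.0012 [0.3933 0.3112] 42.7 0.0011
```

```bash
python3 go.py .410 .147 .11 .410 .147 .012
```

```text
t 3.2 p [0.4431 0.4073 0.1068] yaw 36.0 zax [-0.0014 -0.0014 -1.    ] w 0.0725
[0.41, 0.147, 0.11] rows 6 each [-0.1592 -0.1498 -0.0023] total [-0.9555 -0.8988 -0.0141]
[0.41, 0.147, 0.012] rows 2 each [1.00e-04 5.00e-04 2.45e-01] total [2.0e-04 1.0e-03 4.9e-01]
```

```bash
python3 -m creep '[-0.159,-0.15,0,0,0,0,1, -0.159,-0.15,0,0,0,0,1, -0.159,-0.15,0,0,0,0,1, -0.159,-0.15,0,0,0,0,1, -0.159,-0.15,0,0,0,0,1, -0.16,-0.15,0,0,0,0,1, 0,0,0.15,0,0,0,1, 0,0,0,0,0,0,1, 0,0,0,0,0,0,1]' 60
python3 go.py .410 .147 .012
```

```text
time_s: 4.1
tcp_pos: [0.4095, 0.1477, 0.0772]
orientation: [-0.001, 0.454, 0.891, -0.001]
contact_force: [0.6, -0.3, -0.9]
gripper_width: 0.0853
gripper_force: 0.0
t 4.1 p [0.4095 0.1477 0.0772] yaw 36.04 zax [-0.0023 -0.0012 -1.    ] w 0.0853
[0.41, 0.147, 0.012] rows 2 each [-0.0022  0.0005  0.1631] total [-0.0044  0.0009  0.3261]
```

```bash
python3 -m creep '[-0.004,0.001,0.126,0,0,0,1, 0,0,0.1,0,0,0,1, 0,0,0.1,0,0,0,1, 0,0,0,0,0,0,1, 0,0,0,0,0,0,1, 0,0,0,0,0,0,-1, 0,0,0,0,0,0,-1, 0,0,0,0,0,0,-1, 0,0,0,0,0,0,-1, 0,0,0,0,0,0,-1]' 60
python3 go.py .410 .147 .12 .5166 .4675 .12
```

```text
time_s: 5.1
tcp_pos: [0.4117, 0.1476, 0.0143]
orientation: [0.0, 0.454, 0.891, 0.001]
contact_force: [-2.3, -1.0, 7.0]
gripper_width: 0.0599
gripper_force: 62.8
t 5.1 p [0.4117 0.1476 0.0143] yaw 36.02 zax [ 0.0012  0.0012 -1.    ] w 0.0599
[0.41, 0.147, 0.12] rows 3 each [ 0.0009 -0.0026 -0.1761] total [ 0.0028 -0.0079 -0.5284]
[0.5166, 0.4675, 0.12] rows 7 each [0.1404 0.1962 0.0004] total [0.9828 1.3734 0.0025]
```

```bash
python3 -m creep '[0,0,-0.13,0,0,0,-1, 0,0,-0.2,0,0,0,-1, 0,0,-0.2,0,0,0,-1, 0.14,0.196,0,0,0,0,-1, 0.14,0.196,0,0,0,0,-1, 0.14,0.196,0,0,0,0,-1, 0.14,0.196,0,0,0,0,-1, 0.14,0.196,0,0,0,0,-1, 0.14,0.196,0,0,0,0,-1, 0.14,0.19,0,0,0,0,-1, 0,0,0,0,0,0,-1]' 60
python3 go.py .5166 .4675 .06
python3 - <<'E'
from h import *
p,d=vision.grab_frame("side");a=p[200:430,180:430]
q,d=vision.grab_frame("top");b=q[200:300,140:240]
cv2.imwrite("pics/s3.png",np.hstack([cv2.resize(a,(460,400)),cv2.resize(b,(340,400))]))
E
```

```text
time_s: 6.2
tcp_pos: [0.5144, 0.4742, 0.1164]
orientation: [-0.002, 0.451, 0.893, 0.001]
contact_force: [-0.7, 0.8, -4.1]
gripper_width: 0.0597
gripper_force: 67.5
t 6.2 p [0.5144 0.4742 0.1164] yaw 36.44 zax [-0.0021  0.0034 -1.    ] w 0.0597
[0.5166, 0.4675, 0.06] rows 2 each [-0.0172 -0.0056  0.1408] total [-0.0344 -0.0111  0.2816]
```

View pics/s3.png

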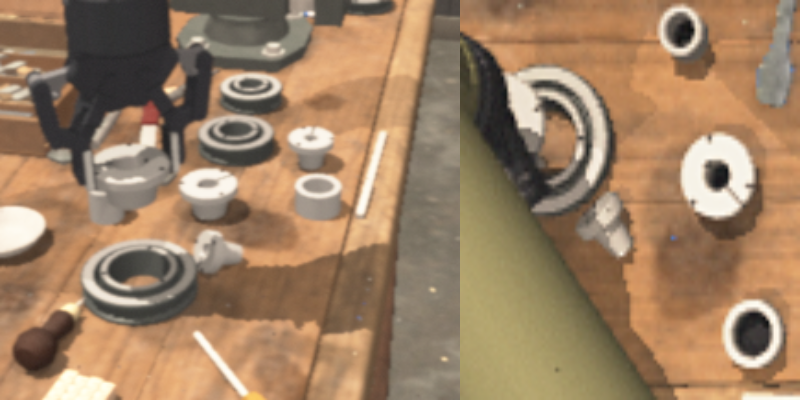

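Bush d is held upright. Bush a lies beside pulley d at crop (605,220), in line with the fingers, so I turn the wrist about 83° first.

```bash
python3 -m creep '[0,0,0,0,0,0.092,-1, 0,0,0,0,0,0.092,-1, 0,0,0,0,0,0.092,-1, 0,0,0,0,0,0.092,-1, 0,0,0,0,0,0.092,-1, 0,0,0,0,0,0.092,-1, 0,0,0,0,0,0.092,-1, 0,0,0,0,0,0.092,-1, 0,0,0,0,0,0.092,-1, 0,0,0,0,0,0.092,-1, 0,0,0,0,0,0,-1, 0,0,0,0,0,0,-1]' 60
python3 go.py .5166 .4675 .05 .5166 .4675 .026;python3 - <<'E'
from h import *
print(monitor.state()["joint_positions"].round(2))
q,d=vision.grab_frame("top");W=cloud("top",d);m=(W[...,2]>.012)&(W[...,2]<.06)&(W[...,0]<.48)&(W[...,0]>.41)&(W[...,1]>.37)&(W[...,1]<.44)&(np.hypot(W[...,0]-.5166,W[...,1]-.4675)>.052)
P=W[m];print(len(P));[print(a.round(4)) for a in P[::4]]
E
```

```text
time_s: 7.5
tcp_pos: [0.5169, 0.465, 0.1191]
orientation: [0.0, 0.929, 0.369, -0.0]
contact_force: [-0.3, 0.5, -3.4]
gripper_width: 0.0594
gripper_force: 67.6
t 7.5 p [0.5169 0.465  0.1191] yaw -46.68 zax [-1.e-04 -1.e-04 -1.e+00] w 0.0594
[0.5166, 0.4675, 0.05] rows 2 each [ 0.0037 -0.005   0.1727] total [ 0.0075 -0.01    0.3455]
[0.5166, 0.4675, 0.026] rows 1 each [ 0.   -0.    0.12] total [ 0.   -0.    0.12]
[-1.06  0.5   0.4   1.47 -0.2   1.21 -1.45]
146
[0.4799 0.4201 0.0202]
[0.4779 0.4293 0.0127]
[0.4764 0.4143 0.0353]
[0.4753 0.4316 0.0135]
[0.4738 0.4165 0.0364]
[0.4747 0.4094 0.0224]
[0.4718 0.4231 0.0291]
[0.4714 0.4119 0.0343]
[0.4688 0.4238 0.0369]
[0.4689 0.4144 0.0344]
[0.4668 0.4305 0.0295]
[0.4659 0.4177 0.0421]
[0.4675 0.4134 0.0148]
[0.4637 0.4285 0.0383]
[0.4635 0.4179 0.0409]
[0.4648 0.4127 0.018 ]
[0.4613 0.431  0.0379]
[0.4611 0.4205 0.0402]
[0.4621 0.4146 0.0211]
[0.459  0.4345 0.0333]
[0.4587 0.4235 0.038 ]
[0.4595 0.4166 0.0232]
[0.4595 0.407  0.021 ]
[0.4565 0.4294 0.0339]
[0.4568 0.4208 0.0269]
[0.4572 0.4125 0.0185]
[0.4543 0.4383 0.0275]
[0.4546 0.4298 0.0206]
[0.4544 0.4189 0.024 ]
[0.4547 0.4102 0.0173]
[0.452  0.4218 0.0223]
[0.4522 0.4131 0.0157]
[0.4497 0.4206 0.016 ]
[0.4496 0.4099 0.0188]
[0.4471 0.4178 0.0171]
[0.4472 0.4081 0.0149]
[0.4445 0.41   0.0179]
```

```bash
python3 -m creep '[0.007,-0.01,0.12,0,0,0,-1, 0,0,0.12,0,0,0,-1, 0,0,0.105,0,0,0,-1, 0,0,0.05,0,0,0,-1, 0,0,0.05,0,0,0,-1, 0,0,0.03,0,0,0,-1, 0,0,0,0,0,0,-1, 0,0,0,0,0,0,-1]' 60
python3 go.py .5166 .4675 .023
```

```text
time_s: 8.35
tcp_pos: [0.517, 0.469, 0.0246]
orientation: [-0.0, 0.93, 0.368, 0.001]
contact_force: [-0.2, 0.7, -3.1]
gripper_width: 0.0594
gripper_force: 67.6
t 8.35 p [0.517  0.469  0.0246] yaw -46.79 zax [ 0.001  0.001 -1.   ] w 0.0594
[0.5166, 0.4675, 0.023] rows 1 each [-0.0066  0.004   0.008 ] total [-0.0066  0.004   0.008 ]
```

```bash
python3 -m creep '[-0.006,0.004,0.01,0,0,0,-1, 0,0,0,0,0,0,-1, 0,0,0,0,0,0,-1, 0,0,0,0,0,0,1, 0,0,0,0,0,0,1, 0,0,0,0,0,0,1, 0,0,-0.1,0,0,0,1, 0,0,-0.25,0,0,0,1, 0,0,-0.25,0,0,0,1, 0,0,0,0,0,0,1]' 60
python3 go.py .5166 .4675 .15
python3 - <<'E'
from h import *
p,d=vision.grab_frame("side");W=cloud("side",d);m=(np.hypot(W[...,0]-.5166,W[...,1]-.4675)<.05)&(W[...,2]>.0265)&(W[...,2]<.06);P=W[m]
print(np.percentile(P[:,2],[5,50,95]).round(4))
Q=P[P[:,2]>.031];A=np.c_[Q[:,:2]-[.5166,.4675],np.ones(len(Q))];print(np.linalg.lstsq(A,Q[:,2],rcond=None)[0].round(4),cv2.minEnclosingCircle(Q[:,:2].astype(np.float32)))
a=p[200:430,180:430]
cv2.imwrite("pics/s4.png",cv2.resize(a,(750,600)[::1]))
E
```

```text
time_s: 9.35
tcp_pos: [0.5206, 0.4703, 0.1516]
orientation: [-0.003, 0.93, 0.368, 0.007]
contact_force: [0.3, 0.0, 1.6]
gripper_width: 0.0855
gripper_force: 0.0
t 9.35 p [0.5206 0.4703 0.1516] yaw -46.81 zax [ 0.0112  0.0111 -0.9999] w 0.0855
[0.5166, 0.4675, 0.15] rows 1 each [-0.0242 -0.0033  0.0076] total [-0.0242 -0.0033  0.0076]
[0.0277 0.033  0.0345]
[0.0043 0.0015 0.0332] ((0.5161446332931519, 0.4680956304073334), 0.032440945506095886)
```

View pics/s4.png

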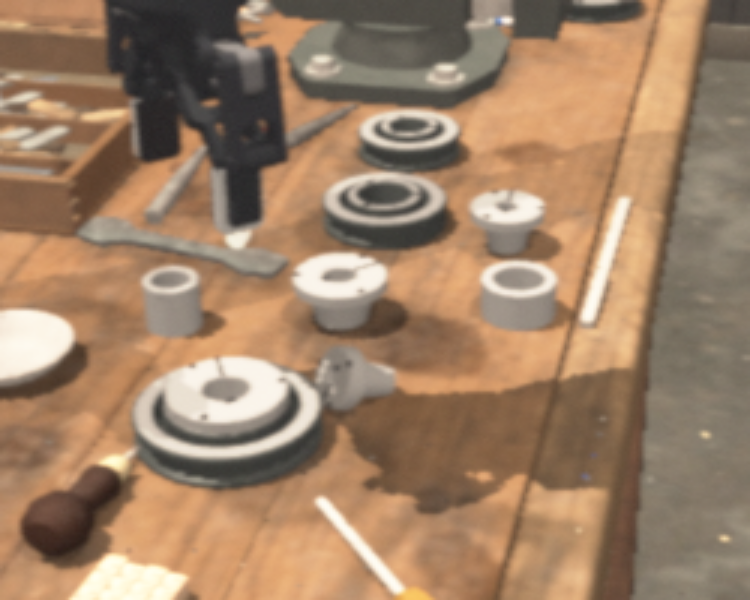

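Bush d sits home and flat in its pulley (crop (225,395)). Next is bush c, keeping this yaw.

```bash
python3 go.py .4917 .3367 .11 .4917 .3367 .013
```

```text
t 9.4 p [0.5189 0.4692 0.1477] yaw -46.8 zax [ 0.0072  0.0073 -0.9999] w 0.0855
[0.4917, 0.3367, 0.11] rows 3 each [-0.1848  0.13    0.0608] total [-0.5545  0.39    0.1825]
[0.4917, 0.3367, 0.013] rows 2 each [-2.500e-03  1.000e-04  2.425e-01] total [-5.00e-03  2.00e-04  4.85e-01]
```

```bash
python3 -m creep '[-0.138,0.098,0.045,0,0,0,1, -0.138,0.098,0.045,0,0,0,1, -0.138,0.098,0.045,0,0,0,1, -0.138,0.098,0.045,0,0,0,1, 0,0,0.18,0,0,0,1, 0,0,0,0,0,0,1, 0,0,0,0,0,0,1]' 60
python3 go.py .4917 .3367 .013
```

```text
time_s: 10.1
tcp_pos: [0.4885, 0.3347, 0.0691]
orientation: [0.0, 0.93, 0.368, -0.001]
contact_force: [0.6, -0.0, 1.1]
gripper_width: 0.0851
gripper_force: 0.0
t 10.1 p [0.4885 0.3347 0.0691] yaw -46.76 zax [-0.0016 -0.0012 -1.    ] w 0.0851
[0.4917, 0.3367, 0.013] rows 2 each [0.0094 0.0019 0.1403] total [0.0188 0.0037 0.2806]
```

```bash
python3 -m creep '[0.018,0.004,0.1,0,0,0,1, 0,0,0.1,0,0,0,1, 0,0,0.08,0,0,0,1, 0,0,0,0,0,0,1, 0,0,0,0,0,0,1, 0,0,0,0,0,0,-1, 0,0,0,0,0,0,-1, 0,0,0,0,0,0,-1, 0,0,0,0,0,0,-1, 0,0,0,0,0,0,-1]' 60
python3 go.py .4917 .3367 .25 .421 -.2455 .25
```

```text
time_s: 11.1
tcp_pos: [0.4934, 0.3371, 0.0153]
orientation: [-0.001, 0.93, 0.368, 0.001]
contact_force: [-0.4, -1.0, 5.8]
gripper_width: 0.0514
gripper_force: 61.8
t 11.1 p [0.4934 0.3371 0.0153] yaw -46.8 zax [ 0.0017  0.0018 -1.    ] w 0.0514
[0.4917, 0.3367, 0.25] rows 5 each [-0.0009 -0.0009 -0.2347] total [-0.0045 -0.0047 -1.1736]
[0.421, -0.2455, 0.25] rows 12 each [-0.1875  0.1567 -0.0005] total [-2.2504  1.8801 -0.0058]
```

```bash
python3 -m creep '[0,0,-0.17,0,0,0,-1, 0,0,-0.2,0,0,0,-1, 0,0,-0.2,0,0,0,-1, 0,0,-0.2,0,0,0,-1, 0,0,-0.2,0,0,0,-1, 0,0,-0.2,0,0,0,-1, -0.16,0.134,0,0,0,0,-1, -0.16,0.134,0,0,0,0,-1, -0.16,0.134,0,0,0,0,-1, -0.16,0.134,0,0,0,0,-1, -0.16,0.134,0,0,0,0,-1, 0,0,0,0,0,0,-1]' 60
python3 go.py .421 -.2455 .25; python3 -c "
from bench import monitor;print(monitor.state()['joint_positions'].round(2))"
```

```text
time_s: 12.3
tcp_pos: [0.4673, 0.1218, 0.2476]
orientation: [0.0, 0.932, 0.364, -0.001]
contact_force: [0.9, 0.9, -3.6]
gripper_width: 0.0514
gripper_force: 64.2
t 12.3 p [0.4673 0.1218 0.2476] yaw -47.35 zax [-1.e-03 -9.e-04 -1.e+00] w 0.0514
[0.421, -0.2455, 0.25] rows 8 each [-0.1768  0.1492 -0.0013] total [-1.4146  1.1939 -0.01  ]
[-0.92 -0.07  0.58  1.84  0.04  1.36 -1.17]
```

```bash
python3 -m creep '[-0.157,0.1327,0,0,0,0,-1, -0.157,0.1327,0,0,0,0,-1, -0.157,0.1327,0,0,0,0,-1, -0.157,0.1327,0,0,0,0,-1, 0,0,0,0,0,0,-1]' 60
python3 go.py .421 -.2455 .25; python3 -c "
from bench import monitor;print(monitor.state()['joint_positions'].round(2))"
```

```text
time_s: 12.8
tcp_pos: [0.4477, -0.0408, 0.2476]
orientation: [0.0, 0.932, 0.363, -0.0]
contact_force: [-0.1, 0.5, -3.1]
gripper_width: 0.0519
gripper_force: 64.2
t 12.8 p [ 0.4477 -0.0408  0.2476] yaw -47.38 zax [-2.e-04 -3.e-04 -1.e+00] w 0.0519
[0.421, -0.2455, 0.25] rows 5 each [-0.1582  0.1325 -0.0023] total [-0.791   0.6627 -0.0116]
[-0.79 -0.2   0.73  1.92  0.14  1.38 -0.92]
```

```bash
python3 -m creep '[-0.158,0.1325,0,0,0,0,-1, -0.158,0.1325,0,0,0,0,-1, -0.158,0.1325,0,0,0,0,-1, -0.158,0.1325,0,0,0,0,-1, -0.158,0.1325,0,0,0,0,-1, 0,0,0,0,0,0,-1, 0,0,0,0,0,0,-1]' 60
python3 go.py .421 -.2455 .25; python3 - <<'E'
from h import *
print(monitor.state()['joint_positions'].round(2))
p,d=vision.grab_frame("top")
cv2.imwrite("pics/s5.png",cv2.resize(p[170:320,330:500],None,fx=4,fy=4))
E
```

```text
time_s: 13.5
tcp_pos: [0.4238, -0.2392, 0.2474]
orientation: [-0.001, 0.93, 0.367, 0.0]
contact_force: [0.4, 1.2, -3.3]
gripper_width: 0.0514
gripper_force: 64.2
t 13.5 p [ 0.4238 -0.2392  0.2474] yaw -46.95 zax [-3.e-04  1.e-03 -1.e+00] w 0.0514
[0.421, -0.2455, 0.25] rows 1 each [-0.0317  0.0133 -0.0129] total [-0.0317  0.0133 -0.0129]
[-0.68 -0.15  1.06  1.85  0.13  1.37 -0.46]
```

View pics/s5.png

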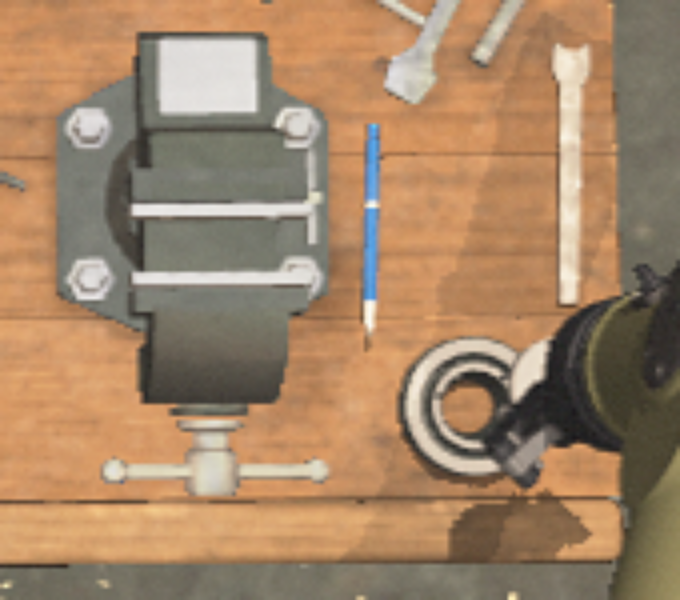

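Bush c is held over pulley c, which is centred at crop (468,405) and clear of the vise. I descend.

```bash
python3 -m creep '[-0.03,0.015,0.2,0,0,0,-1, 0,0,0.2,0,0,0,-1, 0,0,0.2,0,0,0,-1, 0,0,0.2,0,0,0,-1, 0,0,0.15,0,0,0,-1, 0,0,0,0,0,0,-1, 0,0,0,0,0,0,-1]' 60
python3 go.py .421 -.246 .03
```

```text
time_s: 14.25
tcp_pos: [0.4222, -0.2443, 0.0578]
orientation: [-0.0, 0.929, 0.369, -0.001]
contact_force: [1.4, -0.4, -2.9]
gripper_width: 0.0518
gripper_force: 64.4
t 14.25 p [ 0.4222 -0.2443  0.0578] yaw -46.71 zax [-1.3e-03 -1.0e-04 -1.0e+00] w 0.0518
[0.421, -0.246, 0.03] rows 1 each [-0.01   0.002  0.139] total [-0.01   0.002  0.139]
```

```bash
python3 -m creep '[-0.01,0.002,0.07,0,0,0,-1, 0,0,0.07,0,0,0,-1, 0,0,0.03,0,0,0,-1, 0,0,0,0,0,0,-1, 0,0,0,0,0,0,-1]' 60
python3 go.py .421 -.246 .0235
```

```text
time_s: 14.75
tcp_pos: [0.422, -0.247, 0.025]
orientation: [0.0, 0.93, 0.368, 0.001]
contact_force: [-0.5, -0.7, -3.5]
gripper_width: 0.0517
gripper_force: 64.7
t 14.75 p [ 0.422 -0.247  0.025] yaw -46.76 zax [ 0.0024  0.     -1.    ] w 0.0517
[0.421, -0.246, 0.0235] rows 1 each [-0.0002 -0.0067  0.0073] total [-0.0002 -0.0067  0.0073]
```

```bash
python3 -m creep '[0,-0.005,0.007,0,0,0,-1, 0,0,0,0,0,0,-1, 0,0,0,0,0,0,1, 0,0,0,0,0,0,1, 0,0,0,0,0,0,1, 0,0,-0.1,0,0,0,1, 0,0,-0.2,0,0,0,1, 0,0,-0.25,0,0,0,1, 0,0,-0.25,0,0,0,1, 0,0,-0.25,0,0,0,1, 0,0,-0.1,0,0,0,1, 0,0,0,0,0,0,1]' 60
python3 go.py .455 -.04 .25 .4146 .2273 .25 .4146 .2273 .1; python3 - <<'E'
from h import *
for n in("top","side"):
    p,d=vision.grab_frame(n);W=cloud(n,d);b=.001 if n=="top" else -.001
    m=(np.hypot(W[...,0]-.421,W[...,1]+.246)<.05)&(W[...,2]>.0265)&(W[...,2]<.06);P=W[m]
    if len(P)<20: print(n,len(P));continue
    Q=P[P[:,2]>.031];A=np.c_[Q[:,:2]-[.421,-.246],np.ones(len(Q))];print(n,len(Q),np.linalg.lstsq(A,Q[:,2],rcond=None)[0].round(4),cv2.minEnclosingCircle(Q[:,:2].astype(np.float32)))
E
```

```text
time_s: 15.95
tcp_pos: [0.4221, -0.247, 0.2556]
orientation: [0.001, 0.93, 0.368, 0.004]
contact_force: [0.3, 0.2, -0.3]
gripper_width: 0.0851
gripper_force: 0.0
t 15.95 p [ 0.4221 -0.247   0.2556] yaw -46.79 zax [ 7.6e-03  9.0e-04 -1.0e+00] w 0.0851
[0.455, -0.04, 0.25] rows 5 each [ 0.1657 -0.1284  0.0061] total [ 0.8285 -0.6421  0.0303]
[0.4146, 0.2273, 0.25] rows 6 each [ 1.280e-01 -1.854e-01 -1.000e-04] total [ 7.6780e-01 -1.1124e+00 -4.0000e-04]
[0.4146, 0.2273, 0.1] rows 4 each [-0.0011 -0.0009  0.1875] total [-0.0046 -0.0034  0.75  ]
top 303 [ 0.0132 -0.0111  0.0358] ((0.4171321988105774, -0.24169448018074036), 0.03208218887448311)
side 2
```

```bash
python3 -m creep '[0.166,-0.128,0,0,0,0,1, 0.166,-0.128,0,0,0,0,1, 0.166,-0.128,0,0,0,0,1, 0.166,-0.128,0,0,0,0,1, 0.166,-0.129,0,0,0,0,1, 0.128,-0.185,0,0,0,0,1, 0.128,-0.185,0,0,0,0,1, 0.128,-0.185,0,0,0,0,1, 0.128,-0.185,0,0,0,0,1, 0.128,-0.185,0.08,0,0,0,1, 0.128,-0.187,0.1,0,0,0,1, 0,0,0,0,0,0,1]' 60
python3 go.py .4146 .2273 .1; python3 - <<'E'
from h import *
for n in ["top"]:
    p,d=vision.grab_frame(n);W=cloud(n,d)
    m=(np.hypot(W[...,0]-.421,W[...,1]+.246)<.05)&(W[...,2]>.0265)&(W[...,2]<.06);P=W[m]
    Q=P[P[:,2]>.031];A=np.c_[Q[:,:2]-[.421,-.246],np.ones(len(Q))];print(n,len(Q),np.linalg.lstsq(A,Q[:,2],rcond=None)[0].round(4),cv2.minEnclosingCircle(Q[:,:2].astype(np.float32)))
E
```

```text
time_s: 17.25
tcp_pos: [0.4084, 0.2327, 0.2108]
orientation: [0.001, 0.928, 0.372, -0.005]
contact_force: [-0.1, -1.5, 0.8]
gripper_width: 0.0853
gripper_force: 0.0
t 17.25 p [0.4084 0.2327 0.2108] yaw -46.28 zax [-0.0077 -0.0052 -1.    ] w 0.0853
[0.4146, 0.2273, 0.1] rows 3 each [0.003  0.0139 0.1846] total [0.0091 0.0418 0.5539]
top 290 [0.0165 0.0007 0.0359] ((0.4257400631904602, -0.24966508150100708), 0.0332334041595459)
```

```bash
python3 -m creep '[0.009,0.035,0.2,0,0,0,1, 0,0,0.2,0,0,0,1, 0,0,0.2,0,0,0,1, 0,0,0.1,0,0,0,1, 0,0,0,0,0,0,1, 0,0,0,0,0,0,1, 0,0,0,0,0,0,1]' 60
python3 go.py .4146 .2273 .0145
```

```text
time_s: 18.0
tcp_pos: [0.4203, 0.2243, 0.0776]
orientation: [-0.0, 0.93, 0.368, 0.001]
contact_force: [-0.2, -0.1, -0.3]
gripper_width: 0.0855
gripper_force: 0.0
t 18.0 p [0.4203 0.2243 0.0776] yaw -46.85 zax [ 0.0018  0.0012 -1.    ] w 0.0855
[0.4146, 0.2273, 0.0145] rows 2 each [-0.0057 -0.0152  0.1577] total [-0.0113 -0.0305  0.3155]
```

```bash
python3 -m creep '[-0.011,-0.03,0.06,0,0,0,1, 0,0,0.085,0,0,0,1, 0,0,0.085,0,0,0,1, 0,0,0.085,0,0,0,1, 0,0,0,0,0,0,1, 0,0,0,0,0,0,1, 0,0,0,0,0,0,-1, 0,0,0,0,0,0,-1, 0,0,0,0,0,0,-1, 0,0,0,0,0,0,-1, 0,0,0,0,0,0,-1, 0,0,0,0,0,0,-1]' 60
python3 go.py .4146 .2273 .1 .497 .21 .1 .497 .21 .05
```

```text
time_s: 19.2
tcp_pos: [0.414, 0.2276, 0.0144]
orientation: [-0.0, 0.93, 0.368, 0.001]
contact_force: [-1.2, -0.6, 4.6]
gripper_width: 0.0436
gripper_force: 60.0
t 19.2 p [0.414  0.2276 0.0144] yaw -46.8 zax [ 9.0e-04  1.2e-03 -1.0e+00] w 0.0436
[0.4146, 0.2273, 0.1] rows 2 each [ 0.0008  0.0015 -0.2139] total [ 0.0016  0.0031 -0.4278]
[0.497, 0.21, 0.1] rows 2 each [1.206e-01 1.725e-01 1.000e-04] total [2.411e-01 3.451e-01 3.000e-04]
[0.497, 0.21, 0.05] rows 2 each [-0.0002  0.      0.125 ] total [-4.0e-04  1.0e-04  2.5e-01]
```

```bash
python3 -m creep '[0,0,-0.13,0,0,0,-1, 0,0,-0.15,0,0,0,-1, 0,0,-0.15,0,0,0,-1, 0.08,0.116,0,0,0,0,-1, 0.08,0.116,0,0,0,0,-1, 0.083,0.116,0,0,0,0,-1, 0,0,0.15,0,0,0,-1, 0,0,0.06,0,0,0,-1, 0,0,0,0,0,0,-1, 0,0,0,0,0,0,-1]' 60
python3 go.py .497 .21 .024
```

```text
time_s: 20.2
tcp_pos: [0.4958, 0.21, 0.0574]
orientation: [-0.0, 0.93, 0.368, -0.0]
contact_force: [0.8, -0.7, -1.1]
gripper_width: 0.0443
gripper_force: 61.8
t 20.2 p [0.4958 0.21   0.0574] yaw -46.75 zax [-8.e-04 -1.e-04 -1.e+00] w 0.0443
[0.497, 0.21, 0.024] rows 1 each [0.0045 0.004  0.167 ] total [0.0045 0.004  0.167 ]
```

```bash
python3 -m creep '[0.004,0.004,0.06,0,0,0,-1, 0,0,0.06,0,0,0,-1, 0,0,0.04,0,0,0,-1, 0,0,0,0,0,0,-1, 0,0,0,0,0,0,-1]' 60
python3 go.py .497 .21 .024
```

```text
time_s: 20.7
tcp_pos: [0.4975, 0.2095, 0.0251]
orientation: [0.0, 0.93, 0.368, -0.0]
contact_force: [0.9, 0.5, -2.5]
gripper_width: 0.044
gripper_force: 61.9
t 20.7 p [0.4975 0.2095 0.0251] yaw -46.8 zax [-5.e-04 -4.e-04 -1.e+00] w 0.044
[0.497, 0.21, 0.024] rows 1 each [-0.0001 -0.0033  0.0054] total [-0.0001 -0.0033  0.0054]
```

```bash
python3 -m creep '[0,0,0,0,0,0,1, 0,0,0,0,0,0,1, 0,0,0,0,0,0,1, 0,0,-0.1,0,0,0,1, 0,0,-0.2,0,0,0,1, 0,0,-0.25,0,0,0,1, 0,0,-0.25,0,0,0,1, 0,0,0,0,0,0,1, 0,0,0,0,0,0,1]' 60
python3 go.py; python3 - <<'E'
from h import *
p,d=vision.grab_frame("side");W=cloud("side",d);np.savez("side1.npz",p=p,d=d)
for x,y in[(.497,.21),(.5166,.4675)]:
    P=W[(np.hypot(W[...,0]-x,W[...,1]-y)<.05)&(W[...,2]>.0265)&(W[...,2]<.06)]
    Q=P[P[:,2]>.031];A=np.c_[Q[:,:2]-[x,y],np.ones(len(Q))];print(len(Q),np.linalg.lstsq(A,Q[:,2],rcond=None)[0].round(4),cv2.minEnclosingCircle(Q[:,:2].astype(np.float32)))
q,d2=vision.grab_frame("top");np.savez("top1.npz",p=q,d=d2)
a=cv2.resize(p[250:410,200:360],(600,600));b=cv2.resize(q[220:290,160:230],(0,0),fx=2.8,fy=600/70)
cv2.imwrite("pics/s6.png",np.hstack([a[:,:],cv2.resize(q[235:285,160:200],(200,250)).copy()if 0 else cv2.resize(q[225:285,165:185+0],(200,600))]))
E
```

```text
time_s: 21.6
tcp_pos: [0.4985, 0.2102, 0.187]
orientation: [-0.001, 0.93, 0.368, 0.002]
contact_force: [-0.5, 1.0, -1.1]
gripper_width: 0.0854
gripper_force: 0.0
t 21.6 p [0.4985 0.2102 0.187 ] yaw -46.8 zax [ 0.0029  0.0026 -1.    ] w 0.0854
213 [ 0.0013 -0.0004  0.033 ] ((0.49791499972343445, 0.2089357227087021), 0.02512958273291588)
727 [0.0003 0.0012 0.0332] ((0.5163357853889465, 0.46773627400398254), 0.03255691006779671)
```

View pics/s6.png

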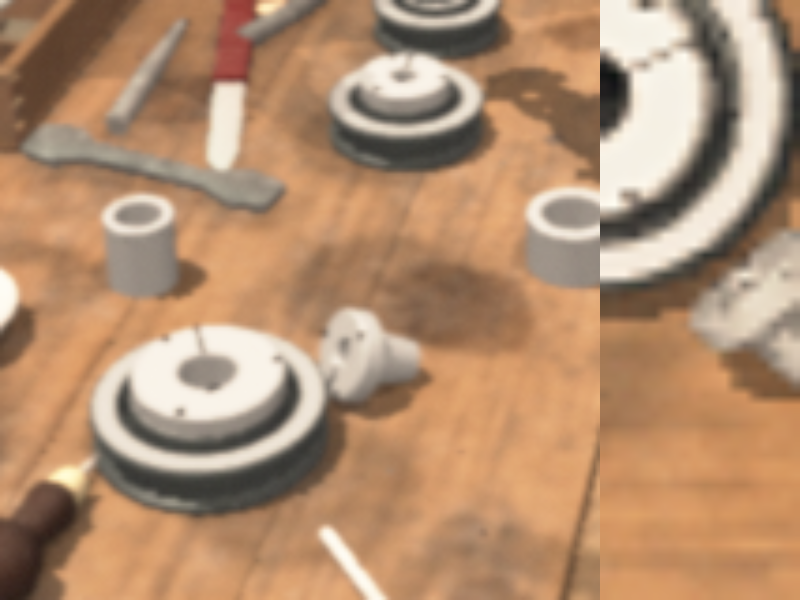

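Bushes b and d are flat on their hubs. Bush a lies flange toward pulley d, at crop (350,355), with the foot pointing away. I'll measure its axis, grip the flange with a tilted tool, pitch it upright, stand it down and regrip.

```bash
python3 - <<'E'
from h import *
for n,b in(("top",.0035),("side",-.0015)):
    W=cloud(n,np.load(n+"1.npz")["d"]);W[...,2]-=b
    m=(W[...,2]>.006)&(W[...,2]<.05)&(W[...,0]<.50)&(W[...,0]>.41)&(W[...,1]>.37)&(W[...,1]<.45)&(np.hypot(W[...,0]-.5166,W[...,1]-.4675)>.0505)
    P=W[m]
    H=P[P[:,2]>.027];c=H.mean(0);u,s,v=np.linalg.svd(H[:,:2]-c[:2]);print(n,len(P),"flange c",c.round(4),"dir",v[0].round(3),"max z",H[:,2].max().round(4))
    f=np.array([-v[0][1],v[0][0]]);f*=-np.sign(f[0]);s=(P[:,:2]-c[:2])@f;l=(P[:,:2]-c[:2])@v[0]
    print(" f",f.round(3),"yaw",np.degrees(np.arctan2(v[0][1],v[0][0])).round(1),"along f",np.percentile(s,[1,99]).round(4),"lat flange",np.percentile(l[s<.006],[1,99]).round(4),"lat barrel",np.percentile(l[s>.012],[1,99]).round(4))
E
python3 go.py
```

```text
top 159 flange c [0.4644 0.4226 0.0315] dir [-0.565  0.825] max z 0.0386
 f [-0.825 -0.565] yaw 124.4 along f [-0.0151  0.0342] lat flange [-0.0218  0.0169] lat barrel [-0.0293  0.0079]
side 450 flange c [0.4631 0.4268 0.0323] dir [-0.712  0.702] max z 0.0385
 f [-0.702 -0.712] yaw 135.4 along f [-0.0132  0.0245] lat flange [-0.0223  0.0151] lat barrel [-0.0055  0.0077]
t 21.7 p [0.4968 0.2095 0.1843] yaw -46.79 zax [-1.6e-03 -7.0e-04 -1.0e+00] w 0.0853
```

```bash
python3 go.py .4608 .4195 .13; python3 -m creep '[0.233,-0.16,0.05,0,0,0,1, 0.233,-0.16,0.05,0,0,0,1, 0.1,-0.1,0.05,0,0,0,1, 0,-0.1,0.05,0,0,0,1, 0,-0.1,0.05,0,0,0,1, 0,0,0,0,-0.074,0,1, 0,0,0,0,-0.074,0,1, 0,0,0,0,-0.074,0,1, 0,0,0,0,0,0,1, 0,0,0,0,0,0,1]' 60;  python3 go.py .4608 .4195 .09 .4608 .4195 .007
```

```text
t 21.7 p [0.4968 0.2095 0.1843] yaw -46.79 zax [-1.6e-03 -7.0e-04 -1.0e+00] w 0.0853
[0.4608, 0.4195, 0.13] rows 5 each [ 0.1176 -0.1777  0.0542] total [ 0.5882 -0.8886  0.271 ]
time_s: 22.7
tcp_pos: [0.4916, 0.3625, 0.1351]
orientation: [0.065, 0.915, 0.362, -0.163]
contact_force: [-0.1, -0.1, 1.3]
gripper_width: 0.0852
gripper_force: 0.0
t 22.7 p [0.4916 0.3625 0.1351] yaw -46.82 zax [-0.2512 -0.2367 -0.9386] w 0.0852
[0.4608, 0.4195, 0.09] rows 2 each [ 0.0777 -0.1568  0.0913] total [ 0.1554 -0.3135  0.1826]
[0.4608, 0.4195, 0.007] rows 2 each [ 0.0716 -0.0002  0.1948] total [ 1.432e-01 -3.000e-04  3.895e-01]
```

```bash
python3 -m creep '[0.078,-0.157,0.091,0,0,0,1, 0.077,-0.157,0.091,0,0,0,1, 0.02,0,0.055,0,0,0,1, 0,0,0,0,0,0,1, 0,0,0,0,0,0,1, 0,0,0,0,0,0,1]' 60;  python3 go.py .4608 .4195 .007
python3 - <<'E'
from h import *
p,d=vision.grab_frame("side")
cv2.imwrite("pics/s7.png",cv2.resize(p[220:420,200:400],(600,600)))
E
```

```text
time_s: 23.3
tcp_pos: [0.4628, 0.4194, 0.0833]
orientation: [0.063, 0.916, 0.362, -0.16]
contact_force: [0.2, -0.1, 0.1]
gripper_width: 0.0854
gripper_force: 0.0
t 23.3 p [0.4628 0.4194 0.0833] yaw -46.93 zax [-0.2472 -0.2319 -0.9408] w 0.0854
[0.4608, 0.4195, 0.007] rows 2 each [ 0.0614 -0.0038  0.1807] total [ 0.1228 -0.0076  0.3615]
```

View pics/s7.png

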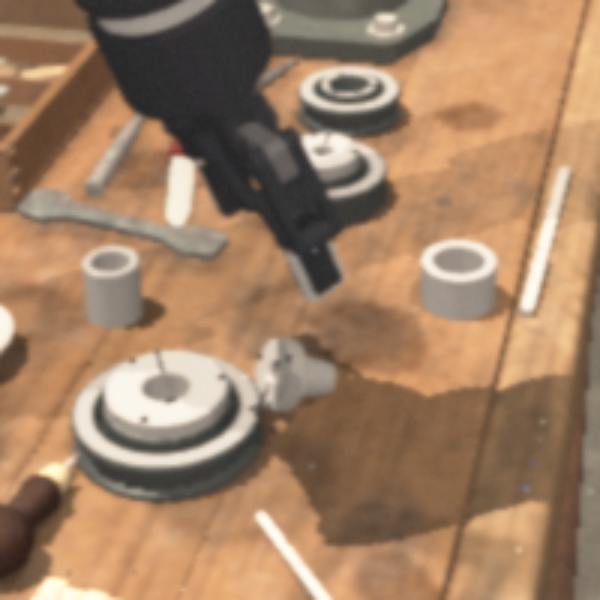

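The tool is tilted toward the foot end and straddles the flange of bush a at crop (300,375). I descend and grip.

```bash
python3 -m creep '[0.031,-0.007,0.09,0,0,0,1, 0.031,0,0.09,0,0,0,1, 0.031,0,0.09,0,0,0,1, 0.03,0,0.09,0,0,0,1, 0,0,0,0,0,0,1, 0,0,0,0,0,0,-1, 0,0,0,0,0,0,-1, 0,0,0,0,0,0,-1, 0,0,0,0,0,0,-1, 0,0,0,0,0,0,-1, 0,0,0,0,0,0,-1, 0,0,0,0,0,0,-1]' 60;  python3 go.py .4608 .4195 .007 .44 .37 .07
```

```text
time_s: 24.55
tcp_pos: [0.46, 0.421, 0.0063]
orientation: [0.064, 0.916, 0.363, -0.16]
contact_force: [1.1, 0.2, 5.8]
gripper_width: 0.0358
gripper_force: 59.6
t 24.55 p [0.46   0.421  0.0063] yaw -46.79 zax [-0.2477 -0.2328 -0.9405] w 0.0358
[0.4608, 0.4195, 0.007] rows 1 each [-0.0032  0.0083 -0.0025] total [-0.0032  0.0083 -0.0025]
[0.44, 0.37, 0.07] rows 2 each [-0.1689  0.0546 -0.1064] total [-0.3377  0.1092 -0.2129]
```

```bash
python3 -m creep '[-0.07,0,-0.15,0,0,0,-1, -0.07,0,-0.19,0,0,0,-1, 0,0.1,0,0,0,0,-1, 0,0,0,0,0.09,0,-1, 0,0,0,0,0.09,0,-1, 0,0,0,0,0.09,0,-1, 0,0,0,0,0.09,0,-1, 0,0,0,0,0.09,0,-1, 0,0,0,0,0.09,0,-1, 0,0,0,0,0.09,0,-1, 0,0,0,0,0.09,0,-1, 0,0,0,0,0,0,-1]' 60;  python3 -m creep '[0,0,0,0,0,0,-1, 0,0,0,0,0,0,-1]'; python3 go.py
python3 - <<'E'
from h import *
p,d=vision.grab_frame("side")
cv2.imwrite("pics/s8.png",cv2.resize(p[200:400,200:400],(600,600)));print(monitor.state()['joint_positions'].round(2))
W=cloud("side",d);np.savez("side2.npz",p=p,d=d)
E
```

```text
time_s: 25.75
tcp_pos: [0.4686, 0.4032, 0.0821]
orientation: [-0.131, 0.877, 0.35, 0.301]
contact_force: [-0.2, 0.3, -1.3]
gripper_width: 0.0356
gripper_force: 60.1
time_s: 25.95
tcp_pos: [0.4713, 0.4064, 0.085]
orientation: [-0.131, 0.876, 0.352, 0.303]
contact_force: [-0.4, -0.7, -0.1]
gripper_width: 0.0358
gripper_force: 60.1
t 25.95 p [0.4713 0.4064 0.085 ] yaw -45.95 zax [ 0.4387  0.4423 -0.7823] w 0.0358
[-1.15  0.04  0.42  2.29 -0.35  0.16 -1.21]
```

View pics/s8.png

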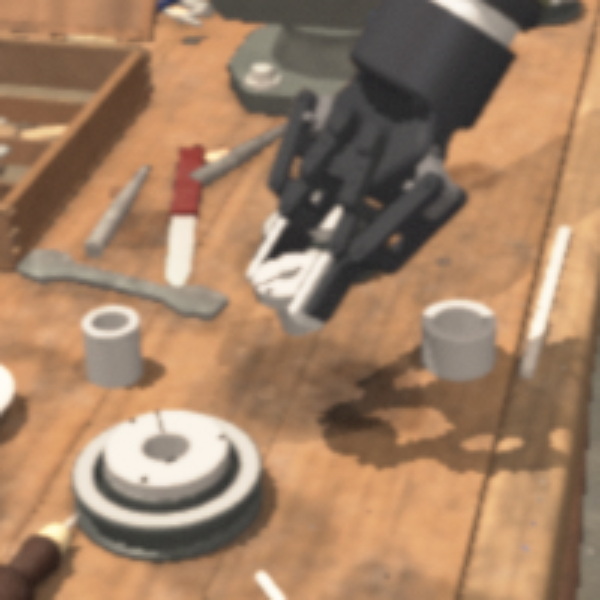

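Bush a is held with its flange up, about 15° short of vertical because a wrist limit stopped the turn. I lower it to touch the bench and will level it by easing the grip.

```bash
python3 go.py .4713 .4064 .035 
```

```text
t 26.0 p [0.4712 0.4065 0.0849] yaw -45.93 zax [ 0.4385  0.4424 -0.7823] w 0.0357
[0.4713, 0.4064, 0.035] rows 2 each [-0.0777  0.0024  0.0977] total [-0.1553  0.0047  0.1954]
```

```bash
python3 -m creep '[-0.052,0.002,0.065,0,0,0,-1, -0.052,0.002,0.065,0,0,0,-1, -0.051,0.001,0.065,0,0,0,-1, 0,0,0,0,0,0,-1, 0,0,0,0,0,0,-1]' 60; python3 go.py .4713 .4064 .019 .4663 .4015 .019;python3 -c "
from bench import monitor;print(monitor.state()['joint_positions'].round(2))"
```

```text
time_s: 26.5
tcp_pos: [0.4694, 0.4074, 0.0495]
orientation: [-0.133, 0.876, 0.353, 0.301]
contact_force: [0.9, 0.2, -1.4]
gripper_width: 0.0356
gripper_force: 60.1
t 26.5 p [0.4694 0.4074 0.0495] yaw -45.72 zax [ 0.4335  0.4458 -0.7832] w 0.0356
[0.4713, 0.4064, 0.019] rows 1 each [-0.092   0.0136  0.1212] total [-0.092   0.0136  0.1212]
[0.4663, 0.4015, 0.019] rows 1 each [-0.0274  0.0001 -0.0218] total [-0.0274  0.0001 -0.0218]
[-1.11  0.12  0.39  2.3  -0.98  0.1  -0.59]
```

The wrist sits at a singular limit here. I raise it and turn about the world vertical by 90°, so the tilt becomes tangential and gains room.

```bash
python3 -m creep '[0.08,0,-0.1,0,0,0,-1, 0.08,0,-0.1,0,0,0,-1, 0,0,0,-0.0565,0,0.0712,-1, 0,0,0,-0.0565,0,0.0712,-1, 0,0,0,-0.0565,0,0.0712,-1, 0,0,0,-0.0565,0,0.0712,-1, 0,0,0,-0.0565,0,0.0712,-1, 0,0,0,-0.0565,0,0.0712,-1, 0,0,0,0,0,0,-1]' 60; python3 go.py;python3 -c "
from bench import monitor;print(monitor.state()['joint_positions'].round(2))"
```

```text
time_s: 27.4
tcp_pos: [0.4612, 0.4094, 0.0656]
orientation: [-0.066, 0.934, 0.185, 0.297]
contact_force: [-0.9, -0.4, -0.9]
gripper_width: 0.0356
gripper_force: 60.1
t 27.4 p [0.4612 0.4094 0.0656] yaw -67.39 zax [ 0.5308  0.2331 -0.8148] w 0.0356
[-2.06  0.24  1.21  2.25  0.26  0.26 -2.34]
```

```bash
python3 -m creep '[0,0,0,0.0565,0,-0.0712,-1, 0,0,0,0.0565,0,-0.0712,-1, 0,0,0,0.0565,0,-0.0712,-1, 0,0,-0.1,0.0565,0,-0.0712,-1, 0,0,-0.1,0.0565,0,-0.0712,-1, 0,0,0,0.0565,0,-0.0712,-1, 0,0,0,0,0,0,-1, 0,0,0,0,0,0,-1]' 60; python3 go.py;python3 -c "
from bench import monitor;print(monitor.state()['joint_positions'].round(2))"
```

```text
time_s: 28.2
tcp_pos: [0.4506, 0.3902, 0.0664]
orientation: [-0.131, 0.882, 0.373, 0.255]
contact_force: [0.1, -0.1, -1.5]
gripper_width: 0.0357
gripper_force: 60.2
t 28.2 p [0.4506 0.3902 0.0664] yaw -43.42 zax [ 0.3513  0.4213 -0.8361] w 0.0357
[-1.34  0.05  0.66  2.28 -0.49  0.28 -1.03]
```

```bash
python3 go.py .4906 .4302 .16; python3 -m creep '[0.16,0,-0.05,0,0,0,-1, 0.16,0,-0.05,0,0,0,-1, 0.16,0,-0.05,0,0,0,-1, 0,0,0,0.052,0,-0.078,-1, 0,0,0,0.052,0,-0.078,-1, 0,0,0,0.052,0,-0.078,-1, 0,0,0,0.052,0,-0.078,-1, 0,0,0,0.052,0,-0.078,-1, 0,0,0,0.052,0,-0.078,-1, 0,0,0,0,0,0,-1, 0,0,0,0,0,0,-1]' 60; python3 go.py;python3 -c "
from bench import monitor;print(monitor.state()['joint_positions'].round(2))"
```

```text
t 28.2 p [0.4506 0.3902 0.0664] yaw -43.42 zax [ 0.3513  0.4213 -0.8361] w 0.0357
[0.4906, 0.4302, 0.16] rows 3 each [ 0.1643 -0.0038 -0.079 ] total [ 0.4928 -0.0115 -0.237 ]
time_s: 29.3
tcp_pos: [0.4947, 0.432, 0.1388]
orientation: [-0.217, 0.695, 0.658, 0.194]
contact_force: [0.6, 0.6, -0.8]
gripper_width: 0.0357
gripper_force: 60.3
t 29.3 p [0.4947 0.432  0.1388] yaw -2.28 zax [-0.0167  0.5563 -0.8308] w 0.0357
[-1.03  0.28  0.63  1.89 -0.89  0.97  0.01]
```

```bash
python3 -m creep '[0,0,0,0.052,0,-0.078,-1, 0,0,0,0.052,0,-0.078,-1, 0,0,0,0,0.07,0,-1, 0,0,0,0,0.07,0,-1, 0,0,0,0,0.07,0,-1, 0,0,0,0,0,0,-1, 0,0,0,0,0,0,-1]' 60; python3 go.py .46 .36 .1;python3 - <<'E'
from h import *
print(monitor.state()['joint_positions'].round(2))
p,d=vision.grab_frame("side")
cv2.imwrite("pics/s9.png",cv2.resize(p[200:400,200:400],(600,600)))
E
```

```text
time_s: 30.0
tcp_pos: [0.4937, 0.4328, 0.1394]
orientation: [-0.368, 0.553, 0.701, 0.258]
contact_force: [-0.3, 0.4, -0.7]
gripper_width: 0.0356
gripper_force: 60.4
t 30.0 p [0.4937 0.4328 0.1394] yaw 14.79 zax [-0.2311  0.7693 -0.5956] w 0.0356
[0.46, 0.36, 0.1] rows 2 each [-0.1758 -0.1233 -0.0619] total [-0.3515 -0.2466 -0.1239]
[-0.72  0.47  0.5   1.83 -1.23  1.33  0.59]
```

View pics/s9.png

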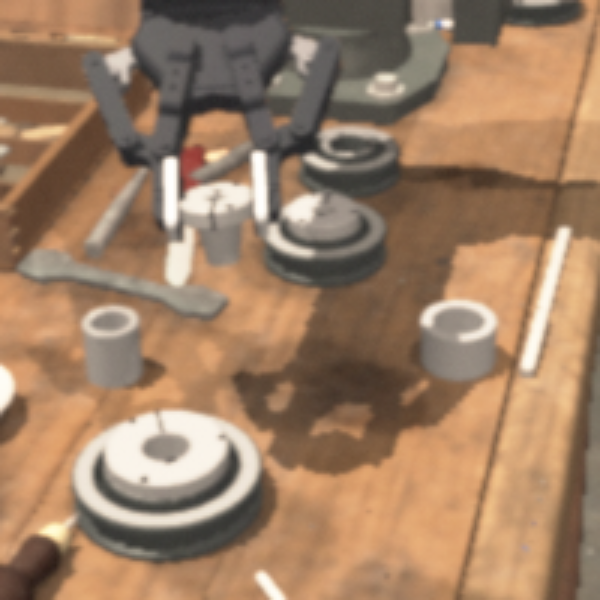

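Bush a now hangs upright at crop (218,215). I set it on clear bench at about (.465,.36).

```bash
python3 go.py .462 .369 .1 .462 .369 .03
```

```text
t 30.05 p [0.4937 0.4338 0.1405] yaw 14.9 zax [-0.2314  0.7699 -0.5947] w 0.0356
[0.462, 0.369, 0.1] rows 2 each [-0.1666 -0.1139 -0.0462] total [-0.3331 -0.2278 -0.0923]
[0.462, 0.369, 0.03] rows 2 each [-0.1405  0.0075  0.1041] total [-0.281   0.0151  0.2082]
```

```bash
python3 -m creep '[-0.111,-0.076,-0.031,0,0,0,-1, -0.111,-0.076,-0.031,0,0,0,-1, -0.111,-0.076,-0.03,0,0,0,-1, -0.07,0.004,0.052,0,0,0,-1, -0.07,0.004,0.052,0,0,0,-1, -0.07,0.004,0.052,0,0,0,-1, -0.07,0.003,0.052,0,0,0,-1, 0,0,0,0,0,0,-1, 0,0,0,0,0,0,-1]' 60; python3 go.py .462 .369 .0205
```

```text
time_s: 30.95
tcp_pos: [0.4625, 0.3696, 0.0306]
orientation: [-0.369, 0.551, 0.702, 0.26]
contact_force: [0.6, 1.2, -0.0]
gripper_width: 0.0356
gripper_force: 60.4
t 30.95 p [0.4625 0.3696 0.0306] yaw 14.95 zax [-0.2315  0.7709 -0.5933] w 0.0356
[0.462, 0.369, 0.0205] rows 1 each [-0.0418 -0.0012  0.0282] total [-0.0418 -0.0012  0.0282]
```

```bash
python3 -m creep '[-0.016,0,0.012,0,0,0,-1, -0.016,0,0.012,0,0,0,-1, 0,0,0,0,0,0,-1, 0,0,0,0,0,0,-1]' 60;  python3 -m creep '[-0.01,0,0.007,0,0,0,-1, 0,0,0,0,0,0,-1, 0,0,0,0,0,0,-1]'; python3 go.py
```

```text
time_s: 31.35
tcp_pos: [0.4624, 0.3681, 0.0216]
orientation: [-0.369, 0.552, 0.701, 0.26]
contact_force: [0.8, -0.1, -0.5]
gripper_width: 0.0355
gripper_force: 60.4
time_s: 31.65
tcp_pos: [0.4623, 0.3679, 0.0189]
orientation: [-0.369, 0.552, 0.701, 0.26]
contact_force: [0.3, -0.1, -0.3]
gripper_width: 0.0359
gripper_force: 60.4
t 31.65 p [0.4623 0.3679 0.0189] yaw 14.8 zax [-0.2303  0.7715 -0.5931] w 0.0359
```

```bash
for i in 1 2; do python3 -m creep '[-0.006,0,0.0045,0,0,0,-1, 0,0,0,0,0,0,-1, 0,0,0,0,0,0,-1]' | sed -n 2,4p; done
```

```text
tcp_pos: [0.4623, 0.3683, 0.0182]
orientation: [-0.369, 0.552, 0.701, 0.26]
contact_force: [0.0, -0.6, 3.5]
tcp_pos: [0.4622, 0.3687, 0.018]
orientation: [-0.37, 0.551, 0.701, 0.261]
contact_force: [-1.7, -2.0, 8.8]
```

```bash
python3 -m creep '[0,0,0,0,0,0,0, 0,0,0,0,0,0,1, 0,0,0,0,0,0,1, 0,0,0,0,0,0,1, 0,0,-0.1,0,0,0,1, 0,0,-0.2,0,0,0,1, 0,0,-0.2,0,0,0,1, 0,0,-0.2,0,0,0,1, 0,0,0,0,0,0,1]' 60; python3 - <<'E'
from h import *
for n in("side","top"):
    p,d=vision.grab_frame(n);W=cloud(n,d);z0=-.0015 if n=="side" else .002
    m=(np.hypot(W[...,0]-.465,W[...,1]-.359)<.04)&(W[...,2]-z0>.012)&(W[...,2]<.06);P=W[m]
    if len(P)<20: print(n,len(P));continue
    Q=P[P[:,2]>z0+.029];print(n,len(P),len(Q),np.percentile(P[:,2],95).round(4),cv2.minEnclosingCircle(Q[:,:2].astype(np.float32)) if len(Q) else 0)
    if n=="side":cv2.imwrite("pics/s10.png",cv2.resize(p[200:400,200:400],(600,600)))
E
python3 go.py
```

```text
time_s: 33.15
tcp_pos: [0.4995, 0.2536, 0.1024]
orientation: [-0.364, 0.555, 0.7, 0.263]
contact_force: [0.8, -0.7, 1.1]
gripper_width: 0.0856
gripper_force: 0.0
side 359 267 0.0335 ((0.4625805616378784, 0.36221054196357727), 0.02050994150340557)
top 186 148 0.0399 ((0.46295756101608276, 0.3630030155181885), 0.019347775727510452)
t 33.25 p [0.4957 0.2582 0.1   ] yaw 14.64 zax [-0.2269  0.772  -0.5938] w 0.0851
```

View pics/s10.png

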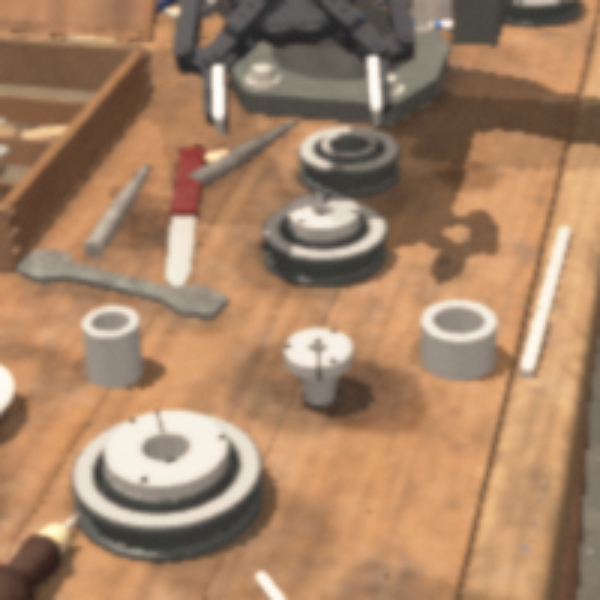

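Bush a stands upright again at crop (318,350), about (.463,.3625). I level the tool for a vertical grip.

```bash
python3 -m creep '[0.15,0,-0.12,0,0,0,0.4, 0.15,0,-0.12,0,0,0,0.4, 0,0,0,0,-0.085,0,0.4, 0,0,0,0,-0.085,0,0.4, 0,0,0,0,-0.085,0,0.4, 0,0,0,0,-0.085,0,0.4, 0,0,0,0,-0.085,0,0.4, 0,0,0,0,-0.085,0,0.4, 0,0,0,0,-0.085,0,0.4, 0,0,0,0,0,0,0.4, 0,0,0,0,0,0,0.4]' 60; python3 go.py .463 .3625 .12; python3 -c "
from bench import monitor;print(monitor.state()['joint_positions'].round(2))"
```

```text
time_s: 34.35
tcp_pos: [0.4968, 0.2592, 0.1747]
orientation: [-0.014, 0.608, 0.793, -0.017]
contact_force: [0.6, 0.6, 0.1]
gripper_width: 0.0594
gripper_force: 0.0
t 34.35 p [0.4968 0.2592 0.1747] yaw 15.03 zax [-0.0441 -0.01   -0.999 ] w 0.0594
[0.463, 0.3625, 0.12] rows 3 each [ 0.1807 -0.0056  0.0918] total [ 0.542  -0.0167  0.2753]
[-1.11  0.23  0.68  1.74 -0.16  1.27 -0.13]
```

```bash
python3 -m creep '[0,0,0,-0.029,-0.001,0,0.4, 0.18,-0.006,0.07,0,0,0,0.4, 0.18,-0.006,0.07,0,0,0,0.4, 0.18,-0.005,0.07,0,0,0,0.4, 0,0,0.15,0,0,0,0.4, 0,0,0.1,0,0,0,0.4, 0,0,0,0,0,0,0.4, 0,0,0,0,0,0,0.4, 0,0,0,0,0,0,0.4]' 60; python3 go.py .463 .3625 .0155
```

```text
time_s: 35.25
tcp_pos: [0.4691, 0.3608, 0.085]
orientation: [0.001, 0.611, 0.792, 0.002]
contact_force: [-0.1, 0.6, -0.1]
gripper_width: 0.0597
gripper_force: 0.0
t 35.25 p [0.4691 0.3608 0.085 ] yaw 14.68 zax [ 0.0041  0.0016 -1.    ] w 0.0597
[0.463, 0.3625, 0.0155] rows 2 each [ 0.0079 -0.0145  0.1736] total [ 0.0158 -0.029   0.3472]
```

Leveled. I make the lateral correction first, then descend to a deep grip.

```bash
python3 -m creep '[0.015,-0.028,0.04,0,0,0,0.4, 0,0,0.06,0,0,0,0.4, 0,0,0,0,0,0,0.4, 0,0,0,0,0,0,0.4]' 60; python3 go.py .463 .3625 .0155
```

```text
time_s: 35.65
tcp_pos: [0.4611, 0.3627, 0.063]
orientation: [0.001, 0.61, 0.792, 0.0]
contact_force: [0.4, -0.1, 0.9]
gripper_width: 0.0598
gripper_force: 0.0
t 35.65 p [0.4611 0.3627 0.063 ] yaw 14.83 zax [ 0.0022 -0.001  -1.    ] w 0.0598
[0.463, 0.3625, 0.0155] rows 1 each [-0.0031  0.0082  0.2377] total [-0.0031  0.0082  0.2377]
```

```bash
python3 -m creep '[-0.003,0.008,0.08,0,0,0,0.4, 0,0,0.08,0,0,0,0.4, 0,0,0.077,0,0,0,0.4, 0,0,0,0,0,0,0.4, 0,0,0,0,0,0,0.4, 0,0,0,0,0,0,-1, 0,0,0,0,0,0,-1, 0,0,0,0,0,0,-1, 0,0,0,0,0,0,-1, 0,0,0,0,0,0,-1]' 60; python3 go.py .463 .3625 .12 .5062 .0958 .12
```

```text
time_s: 36.65
tcp_pos: [0.464, 0.3632, 0.0171]
orientation: [0.001, 0.61, 0.792, 0.002]
contact_force: [-0.5, -1.0, 5.7]
gripper_width: 0.0356
gripper_force: 59.8
t 36.65 p [0.464  0.3632 0.0171] yaw 14.81 zax [ 0.0039  0.001  -1.    ] w 0.0356
[0.463, 0.3625, 0.12] rows 3 each [-0.0006 -0.0012 -0.1716] total [-0.0019 -0.0037 -0.5147]
[0.5062, 0.0958, 0.12] rows 6 each [-2.241e-01 -2.200e-02 -1.000e-04] total [-1.3444e+00 -1.3210e-01 -5.0000e-04]
```

```bash
python3 -m creep '[0,0,-0.12,0,0,0,-1, 0,0,-0.2,0,0,0,-1, 0,0,-0.2,0,0,0,-1, -0.192,-0.019,0,0,0,0,-1, -0.192,-0.019,0,0,0,0,-1, -0.192,-0.019,0,0,0,0,-1, -0.192,-0.019,0,0,0,0,-1, -0.192,-0.019,0,0,0,0,-1, -0.192,-0.019,0,0,0,0,-1, -0.192,-0.019,0,0,0,0,-1, 0,0,0,0,0,0,-1, 0,0,0,0,0,0,-1]' 60; python3 go.py .5062 .0958 .06
```

```text
time_s: 37.85
tcp_pos: [0.5059, 0.0951, 0.1201]
orientation: [0.001, 0.611, 0.792, 0.001]
contact_force: [-0.5, 1.2, -0.2]
gripper_width: 0.0353
gripper_force: 60.2
t 37.85 p [0.5059 0.0951 0.1201] yaw 14.66 zax [ 2.3e-03  3.0e-04 -1.0e+00] w 0.0353
[0.5062, 0.0958, 0.06] rows 2 each [0.0015 0.0009 0.1502] total [0.003  0.0018 0.3004]
```

```bash
python3 -m creep '[0.003,0.002,0.15,0,0,0,-1, 0,0,0.15,0,0,0,-1, 0,0,0,0,0,0,-1, 0,0,0,0,0,0,-1]' 60; python3 go.py .5062 .0958 .026
python3 - <<'E'
from h import *
p,d=vision.grab_frame("side")
cv2.imwrite("pics/s11.png",cv2.resize(p[190:310,250:410],(800,600)))
E
```

```text
time_s: 38.25
tcp_pos: [0.5061, 0.0975, 0.0603]
orientation: [0.001, 0.609, 0.793, 0.0]
contact_force: [0.8, -0.0, -1.0]
gripper_width: 0.0356
gripper_force: 60.2
t 38.25 p [0.5061 0.0975 0.0603] yaw 14.9 zax [ 0.0016 -0.0011 -1.    ] w 0.0356
[0.5062, 0.0958, 0.026] rows 1 each [-0.0082 -0.0019  0.1713] total [-0.0082 -0.0019  0.1713]
```

View pics/s11.png

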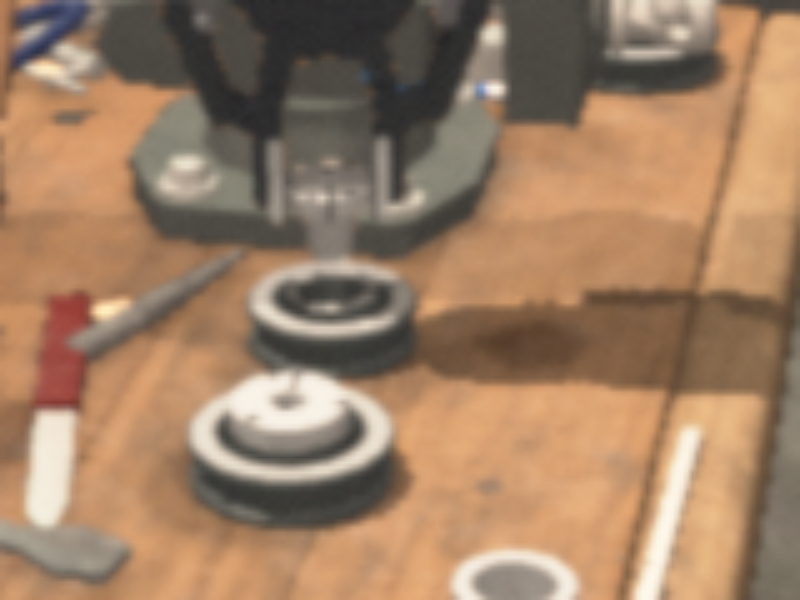

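Bush a hangs upright over pulley a (crop (330,300)). I lower it in.

```bash
python3 -m creep '[-0.008,-0.002,0.06,0,0,0,-1, 0,0,0.06,0,0,0,-1, 0,0,0.05,0,0,0,-1, 0,0,0,0,0,0,-1, 0,0,0,0,0,0,-1]' 60; python3 go.py .5062 .0958 .026
```

```text
time_s: 38.8
tcp_pos: [0.5064, 0.0948, 0.026]
orientation: [0.001, 0.61, 0.792, 0.0]
contact_force: [-0.3, -0.2, -0.3]
gripper_width: 0.0352
gripper_force: 60.4
t 38.8 p [0.5064 0.0948 0.026 ] yaw 14.8 zax [ 2.e-03 -8.e-04 -1.e+00] w 0.0352
[0.5062, 0.0958, 0.026] rows 1 each [0.0051 0.0002 0.0001] total [0.0051 0.0002 0.0001]
```

```bash
python3 -m creep '[0.005,0,0,0,0,0,-1, 0,0,0,0,0,0,1, 0,0,0,0,0,0,1, 0,0,0,0,0,0,1, 0,0,-0.1,0,0,0,1, 0,0,-0.2,0,0,0,1, 0,0,-0.25,0,0,0,1, 0,0,-0.25,0,0,0,1, 0,0,-0.2,0,0,0,1, 0.25,0,0,0,0,0,1, 0.25,0,0,0,0,0,1, 0,0,0,0,0,0,1]' 60; python3 - <<'E'
from h import *
F={n:vision.grab_frame(n) for n in("side","top")}
for nm,x,y in[("a",.5062,.0958),("b",.497,.21),("c",.421,-.246),("d",.5166,.4675)]:
  for n in F:
    W=cloud(n,F[n][1]);P=W[(np.hypot(W[...,0]-x,W[...,1]-y)<.05)&(W[...,2]>.0265)&(W[...,2]<.06)]
    Q=P[P[:,2]>.031]
    if len(Q)<30: print(nm,n,len(Q));continue
    A=np.c_[Q[:,:2]-[x,y],np.ones(len(Q))];c,r=cv2.minEnclosingCircle(Q[:,:2].astype(np.float32));print(nm,n,len(Q),np.linalg.lstsq(A,Q[:,2],rcond=None)[0].round(4),np.round(c,4),round(r,4))
cv2.imwrite("pics/s12.png",np.hstack([cv2.resize(F["side"][0][190:310,250:350],(500,600)),cv2.resize(F["top"][0][215:305,295:345],(300,540))[:600] if 0 else cv2.resize(F["top"][0][230:310,420:460],(300,600))]))
E
```

```text
time_s: 40.0
tcp_pos: [0.4774, 0.201, 0.2264]
orientation: [-0.0, 0.605, 0.796, 0.002]
contact_force: [0.2, -0.3, -0.6]
gripper_width: 0.0854
gripper_force: 0.0
a side 119 [-0.0151  0.0076  0.0329] [0.5059 0.0953] 0.0218
a top 153 [ 0.0154 -0.0038  0.0363] [0.5055 0.1044] 0.0265
b side 213 [-0.0102 -0.0031  0.033 ] [0.4965 0.21  ] 0.0246
b top 0
c side 2
c top 297 [-0.0027 -0.0048  0.0359] [ 0.418  -0.2473] 0.0293
d side 719 [ 0.0006 -0.0021  0.0332] [0.5157 0.467 ] 0.0323
d top 399 [-0.0015  0.0007  0.0361] [0.5196 0.4673] 0.0418
```

View pics/s12.png

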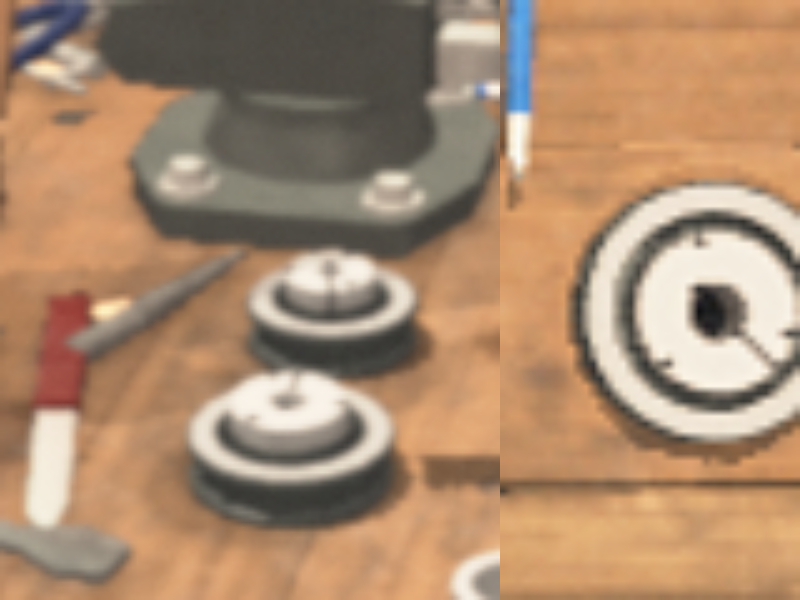

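All four bushes sit flat at the same height: a at crop (330,280), b at (290,410), c at (715,310), and d by its depth fit. The sleeves are untouched and the gripper is clear, so I hand in.

```bash
python3 -c "
from bench import job;print(job.close_job())"
```

```text
the job is handed in; nothing more can be done
None
```

All four bushes are home in their matching pulleys with flanges flat and both sleeves untouched; bush a was knocked over on the first grasp and stood back up before fitting, and the job was handed in at about 40 s of the 115 s allowed.

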